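Tare the empty spice tin with its lid

ROBOT

A 6-joint arm with a two-finger parallel gripper is mounted at the origin on the work surface. World frame = base frame: x ahead of the robot, y to its left, z up, the work surface at z = 0. Lengths are in m, angles in rad, forces in N, time in s.
With the tool pointing down it reaches from about 0.15 to 0.775 m from the base axis. Payload 6.1 kg.
Tool frame: the origin (TCP) lies midway between the tips of the shut fingers; the grasp point (between the pads) lies 19 mm behind it (arm.grip_depth is the distance from the TCP to the grasp point, in m); z points along the fingers, y is the line along which they close (so a half turn about z gives the same grasp; the last joint's range is limited). The gripper opens to 85 mm and grips with 20 to 120 N. Pads are 22 mm wide; open, the fingers measure 114 mm over their backs; the gripper's body (76 mm by 85 mm) begins 54 mm behind the grasp point. The pads swing forward as they close: fully open they stand 13 mm farther back than shut.
Start: joints at [1.207, 0.126, -0.04, 1.405, 0, 1.571], TCP at [0.187, 0.491, 0.231] pointing down, gripper open.
Joint ranges: [-2.72, 2.72], [-0.95, 1.95], [-1.27, 1.35], [-1.78, 2.02], [-1.46, 1.47], [-3.14, 3.14]. Speed limits (rad/s): [2.39, 2.39, 3.01, 3.14, 3.14, 3.14].

INTERFACE

Orientations are given as a 3x3 rotation matrix whose columns are the frame's x, y, z axes.
In Python, from cell import arm, vision gives the robot as it stands. The module is installed in compiled form; this text tells all that it offers.
- The arm moves only by the tool send_rows, never from a script. Its argument "targets" is a list that holds one entry, the list of rows, each a list of 7 numbers: the opening, from 0 (shut) to 1 (fully open), then the shift along the tool's x, y, z in mm, then the turn, a rotation vector about the tool's x, y, z in rad. In form: [[[fingers, x, y, z, ax, ay, az], ...]]. A call has 1 to 10 rows; each row shifts and turns the commanded pose from where the row before left it, along the tool's axes as they then stand; what a row does not reach is not made up. A row lasts 1/10 s, in which the tool goes at most 50 mm and 8.59 degrees, less where a joint would pass 70% of its speed; a pose out of reach is approached as far as the arm can. A call with a gripper value outside its range is refused whole. The fingers move at their own pace and stop on an object; "grip_force" is the grip in N (left out, the last holds). Time passes only in rows, so rows that do not move let the fingers close. It gives the time, the measured TCP pose, the force, the opening and the grip force at its end, in the units of the state.
- arm.sense(): the state, without advancing time (a new reading comes with each control period).
- vision.grab_frame(name): name is "scene" or "top" or "wrist"; returns a dict with "image" (384x512x3 uint8, red, green, blue), "fx", "fy", "cx", "cy" (pixels), "T" (4x4, takes a point from camera to world coordinates). Camera axes: x right, y down, z forward; pixel columns grow to the right and rows downward; lengths in m; the calibration is good to about 2 mm. A picture is of the moment at which its call begins. There is no depth.
- arm.close_job(): hands the job in; it is judged then, once.
The state is a dict: "clock": time; "q": joint angles; "qd": joint speeds; "joint_efforts": joint torques, N m; "ee_pos": TCP position; "ee_rot": TCP orientation; "contact_force": force on the tool from outside, world axes, zero at the start; "torque": the same for the moment, N m; "gripper_width": finger opening in m; "grip_force": force on a finger pad.
Only numpy, scipy, OpenCV 4.12 (cv2) and the standard library are available. Lean on these libraries where they do the work, as an engineer would, in place of code of your own. Each camera call takes 0.05 s, during which the arm holds its last target. There are 200 camera calls.

TASK

Take the tare of the empty round steel tin on the counter scale: slide it along the counter, without lifting or tipping it, to the middle of the scale's platter, within a centimetre of dead centre and touching none of the guard rails, and have its lid set on top, not dropped, fully down and level. With the tin and lid standing free there, press the orange tare key fully down and let it up. Leave the other goods on the counter where they stand.

Things in the scene. Friction and masses are not known exactly. Their poses are not given: they have to be found in the camera images.
- tin: Empty open round stainless tin, 116 mm outer diameter, 95 mm high, straight 3 mm walls (mouth 110 mm across), about 0.35 kg, standing upright loose on the counter on the robot's side of the scale. Origin: centre of its underside; z up. It slides on the counter and on the platter alike; there is no step between them.
- lid: Loose steel lid of the tin, lying right way up, 0.12 kg. From below: a plug 104 mm across, 8 mm deep, tapered to 96 mm at the bottom, that enters the tin's mouth with 3 mm play; a disc 120 mm across, 3 mm thick, that rests on the rim; a black knob 26 mm in diameter, from 11 to 40 mm above the origin. Origin: centre of the plug's underside, z up. Seated, it is 87 mm above the tin's origin.
- scale: Scale let into the counter: steel platter 170 x 170 mm, flush with the counter (z = 0), in a 204 mm black surround. Origin: platter centre. A fixed guard of 10 mm tube, top 29 mm high, stands on three sides: far (+x), left (+y) and right (-y), inner faces 86 mm from the centre; the side rails reach forward to x = -55 mm. The -x side, to the robot, is open.
- console: Grey keypad and display console of the scale, fixed to the counter to the left or right of the scale, 150 mm deep (x) by 170 mm wide (y). Keypad face 34 mm above the counter on its near (-x) half; tilted display up to 92 mm high on its far half. Origin: centre of its underside, x pointing away from the keypad towards the display.
- tare_top (a point): Centre of the top of the orange round tare key (28 mm diameter) on the console's keypad, 56 mm above the counter when up, in a 44 mm black bezel whose rim is 46 mm above the counter; the point moves down with the key.
- tare (a joint): Travel of the spring tare key: 0 m up, 0.006 m fully down; fully down takes about 5 N straight down, and it springs back.
- jar_red: Bystander: jar with a red cap, 99 mm diameter, 170 mm high. Origin: centre of the underside.
- jar_green: Bystander: jar with a green cap, 99 mm diameter, 170 mm high. Origin: centre of the underside.
- square_tin: Bystander: closed square steel tin, 125 mm wide, 150 mm high with a wire handle on top to 170 mm. Origin: centre of the underside.
- small_tin: Bystander: closed round brass tin, 83 mm diameter, 61 mm high. Origin: centre of the underside.
- measure: Bystander: steel measuring mug, 72 mm diameter, 75 mm high, handle on its +y side. Origin: centre of the underside.
- scoop: Bystander: steel hand scoop lying flat, 195 mm long, 45 mm high, pan to +x, wooden handle to -x. Origin: on the underside, about under the middle of its length.
- brush: Bystander: counter brush, 270 mm long, 50 mm high, bristles down, handle to -x. Origin: at counter height under the brush.

How it is judged:
By the outcome, as a careful person would: the job done as asked, in the order asked, and still so for the second after the job is handed in, with the robot touching nothing.
It also fails if it takes over 72 s, if anything falls off the work surface, if the arm or the gripper's body presses on something with over 40 N, if the wrist force passes 120 N, or if a joint passes its speed limit or range.

## Working session

There is one attempt and no reset: what is moved stays moved. The work goes in short steps, Python scripts to look and compute and a tool call to move; the robot and the scene stay as the last step left them, time stands still between calls to the robot, and variables do not carry over. Pictures are saved under pics/ and viewed, at most 14 in all, crops included, and the job is handed in when it is done.

Besides the shell and the picture viewer there is one more tool, called as a command line: name --argument value ..., lists and objects as JSON in quotes. send_rows: Moves the arm, as the interface text tells. Its arguments: {"type":"object","properties":{"targets":{"type":"array","items":{"type":"array","items":{"type":"array","items":{"type":"number"}}}},"grip_force":{"type":"number"}},"required":["targets"]}

```bash
mkdir -p pics
cat > h.py <<'E'
import numpy as np, cv2
from cell import arm, vision
def grab(n,save=None):
    f=vision.grab_frame(n)
    if save: cv2.imwrite('pics/'+save,cv2.cvtColor(f['image'],cv2.COLOR_RGB2BGR))
    return f
def ray(f,u,v,z):
    d=f['T'][:3,:3]@np.array([(u-f['cx'])/f['fx'],(v-f['cy'])/f['fy'],1]);o=f['T'][:3,3]
    return o+d*(z-o[2])/d[2]
def proj(f,p):
    c=np.linalg.inv(f['T'])@np.append(p,1); return f['fx']*c[0]/c[2]+f['cx'],f['fy']*c[1]/c[2]+f['cy']
E
python3 - <<'E'
from h import *
np.set_printoptions(precision=4,suppress=True)
for n in('top','scene'):
    f=grab(n,n+'0.png');print(n,f['fx'],f['cx'],f['cy']);print(f['T'])
s=arm.sense();print(s)
a=cv2.imread('pics/top0.png');cv2.imwrite('pics/top0b.png',cv2.resize(a,(800,600),interpolation=cv2.INTER_CUBIC))
E
```

```text
top 390.3248890185447 249.25561637316608 192.24081362124122
[[-0.0159 -0.9988  0.0467  0.4678]
 [-0.9996  0.0149 -0.022   0.0162]
 [ 0.0213 -0.0471 -0.9987  1.1477]
 [ 0.      0.      0.      1.    ]]
scene 422.12179662502746 258.1200948300343 196.6816891451973
[[-0.9889  0.1232 -0.0835  0.6342]
 [ 0.1487  0.7969 -0.5855  0.8089]
 [-0.0056 -0.5914 -0.8063  1.181 ]
 [ 0.      0.      0.      1.    ]]
{'clock': 0.1, 'q': array([ 1.207 ,  0.1263, -0.0405,  1.4054,  0.    ,  1.5708]), 'qd': array([-0.0006, -0.0009,  0.0032,  0.0006, -0.0009, -0.0002]), 'joint_efforts': array([  0.0012, -43.6904,  35.3606,   0.0137,  -0.    ,  -0.    ]), 'ee_pos': array([0.1867, 0.4903, 0.2306]), 'ee_rot': array([[-0.9345,  0.3558, -0.0005],
       [ 0.3558,  0.9345, -0.0013],
       [ 0.    , -0.0014, -1.    ]]), 'contact_force': array([ 0.3406, -0.3325,  0.3079]), 'torque': array([-0.0109, -0.0508,  0.0385]), 'grip_force': 0.0, 'gripper_width': 0.08515711664175662}
```

View pics/top0b.png

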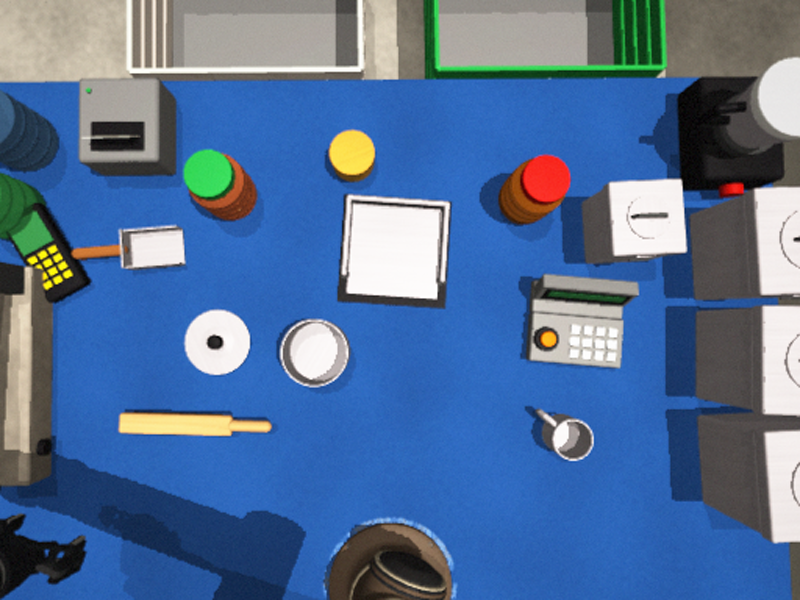

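View pics/scene0.png

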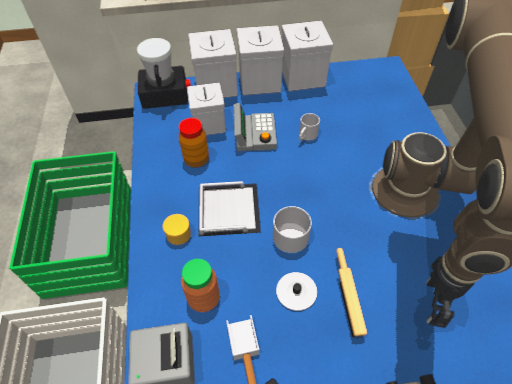

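Top view (800x600): lid at (217,342), tin at (314,352), scale at (395,250), orange tare key at (546,339). The scene view shows the same layout, with nothing in the tin's path to the scale. Next I'll measure these.

```bash
cat > m.py <<'E'
from h import *
np.set_printoptions(precision=4,suppress=True)
def nonblue(f):
    h=cv2.cvtColor(f['image'],cv2.COLOR_RGB2HSV); return ((h[...,1]<110)&(h[...,2]>90)).astype(np.uint8)
def blob(m,u,v,r):
    w=np.zeros_like(m);cv2.circle(w,(int(u),int(v)),r,1,-1);m=m*w
    c,_=cv2.findContours(m,cv2.RETR_EXTERNAL,cv2.CHAIN_APPROX_NONE);return cv2.convexHull(max(c,key=cv2.contourArea)),m
def circ(f,c,z):
    P=np.array([ray(f,*p,z)[:2] for p in c.reshape(-1,2)]);
    (x,y),r=cv2.minEnclosingCircle((P*1000).astype(np.float32));return np.array([x,y,2*r])
def hsv(f,lo,hi,u,v,r):
    m=cv2.inRange(cv2.cvtColor(f['image'],cv2.COLOR_RGB2HSV),lo,hi);w=np.zeros_like(m);cv2.circle(w,(u,v),r,255,-1);return m&w
def cen(m): M=cv2.moments(m,True);return M['m10']/M['m00'],M['m01']/M['m00'],M['m00']
E
python3 - <<'E'
from m import *
f=grab('top');g=grab('scene');m=nonblue(f);n=nonblue(g)
for nm,F,M,(u,v,r),z in(('lid',f,m,(139,219,28),.011),('lid',g,n,(297,291,28),.011),('tin',f,m,(201,225,28),.095)):
    c,_=blob(M,u,v,r);print(nm,cv2.boundingRect(c),circ(F,c,z))
    e=cv2.fitEllipse(c);print('  ell',e,ray(F,*e[0],z))
c,_=blob(n,292,229,30);print('tin scene',cv2.boundingRect(c))
for F,u,v in((f,350,217),(g,265,137)):
    mm=hsv(F,(8,150,120),(28,255,255),u,v,12);x=cen(mm);print('key',x,ray(F,x[0],x[1],.056))
    
for F,u,v in((f,138,219),(g,297,288)):
    mm=hsv(F,(0,0,0),(180,255,70),u,v,10);x=cen(mm);print('knob',x,ray(F,x[0],x[1],.028),ray(F,x[0],x[1],.04))
# platter: white, in window
w=np.zeros_like(m);w[120:200,212:292]=1
c,_=cv2.findContours((f['image'].min(2)>200).astype(np.uint8)*w,0,1);c=max(c,key=cv2.contourArea)
b=cv2.boxPoints(cv2.minAreaRect(c));print('platter/rail white',b);print(np.array([ray(f,*p,0) for p in b]))
A=f['image'];B=g['image']
a=cv2.resize(A[115:255,110:300][...,::-1],None,fx=4,fy=4,interpolation=cv2.INTER_CUBIC);cv2.imwrite('pics/c1.png',a)
E
```

```text
lid (118, 198, 42, 42) [449.6957 311.9203 122.1916]
  ell ((138.58139038085938, 218.503173828125), (41.71364212036133, 42.48586654663086), 44.87481689453125) [0.4497 0.3121 0.011 ]
lid (276, 272, 42, 39) [452.5419 316.2644 123.0603]
  ell ((296.277099609375, 291.0268249511719), (38.51618957519531, 41.65806198120117), 107.40869903564453) [0.4531 0.3181 0.011 ]
tin (179, 204, 45, 44) [430.9888 123.7265 120.5916]
  ell ((200.88400268554688, 225.23410034179688), (43.75822067260742, 44.852622985839844), 73.11998748779297) [0.4303 0.1241 0.095 ]
tin scene (273, 206, 39, 47)
key (350.6046511627907, 216.5, 86.0) [ 0.4464 -0.2914  0.056 ]
key (264.7142857142857, 135.38095238095238, 42.0) [ 0.4518 -0.2823  0.056 ]
knob (137.06349206349208, 218.53968253968253, 63.0) [0.45  0.312 0.028] [0.4502 0.3088 0.04  ]
knob (296.7, 288.5, 60.0) [0.4529 0.3177 0.028 ] [0.4548 0.3228 0.04  ]
platter/rail white [[221.593  187.1062]
 [225.3806 130.2921]
 [282.7257 134.1151]
 [278.9381 190.9292]]
[[ 0.5378  0.072   0.    ]
 [ 0.7062  0.0587  0.    ]
 [ 0.6928 -0.1113  0.    ]
 [ 0.524  -0.0968  0.    ]]
```

View pics/c1.png

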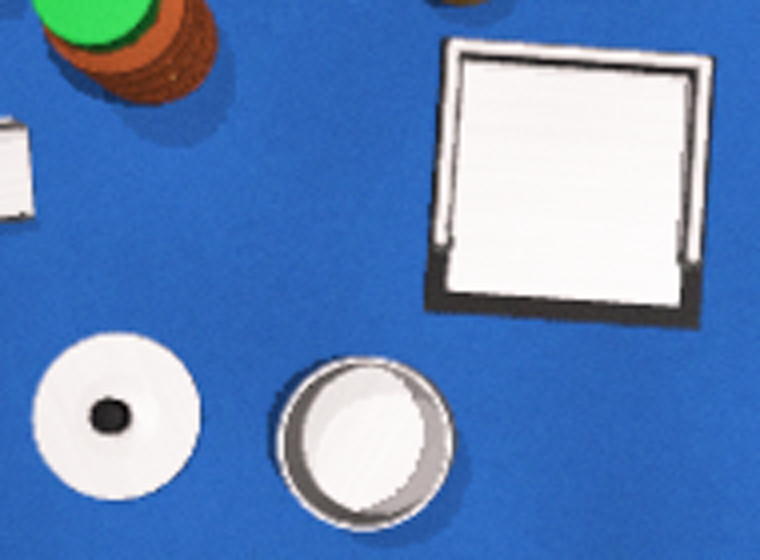

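The crop shows the tin rim circle centred near full-image (201,225), the lid at (138.6,218.5), and the platter corners. The platter measures 169 x 170 mm, as specified, and its centre is about (0.615,-0.019). The two views disagree by a few mm, so I'll refine with the wrist camera.

send_rows --targets '[[[1,0,0,0,0,0,0.134],[1,0,0,-10,0,0,0.134],[1,0,0,-20,0,0,0.134],[1,0,0,-20,0,0,0.134],[1,0,0,-20,0,0,0.134],[1,0,0,-20,0,0,0.134],[1,0,0,-20,0,0,0.134],[1,0,0,-10,0,0,0.134],[1,0,0,0,0,0,0.135]]]'

```text
clock: 1.1
ee_pos: [0.187, 0.4911, 0.3529]
ee_rot: [[0.006, 1.0, 0.001], [1.0, -0.006, 0.002], [0.002, 0.001, -1.0]]
contact_force: [0.3, 0.3, -0.7]
gripper_width: 0.0852
grip_force: 0.0
```

send_rows --targets '[[[1,-20,15,0,0,0,0],[1,-30,25,0,0,0,0],[1,-40,25,0,0,0,0],[1,-40,25,0,0,0,0],[1,-40,25,0,0,0,0],[1,-40,25,0,0,0,0],[1,-30,20,0,0,0,0],[1,-20,10,0,0,0,0],[1,-10,0,0,0,0,0],[1,0,0,0,0,0,0]]]'

```text
clock: 2.1
ee_pos: [0.3566, 0.2198, 0.3514]
ee_rot: [[0.002, 1.0, -0.0], [1.0, -0.002, 0.0], [0.0, -0.0, -1.0]]
contact_force: [0.1, -0.5, 0.0]
gripper_width: 0.0854
grip_force: 0.0
```

Run:
```python
from m import *
f=grab('wrist','w1.png');s=arm.sense();print(s['clock'],s['ee_pos'],s['ee_rot'],s['q'],f['T'],f['fx'])
```

```text
2.15 [0.3565 0.2206 0.3514] [[ 0.0009  1.     -0.0001]
 [ 1.     -0.0009  0.0004]
 [ 0.0004 -0.0001 -1.    ]] [ 0.5538 -0.0434  0.0483  1.6623  0.0004  2.1255] [[ 1.     -0.0023 -0.0011  0.3562]
 [-0.0025 -0.9493 -0.3142  0.3005]
 [-0.0003  0.3142 -0.9493  0.4955]
 [ 0.      0.      0.      1.    ]] 289.7533198201721
```

View pics/w1.png

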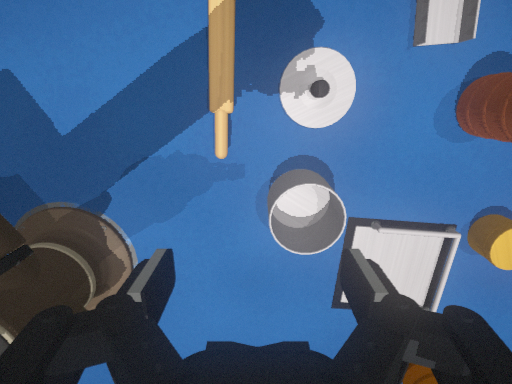

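Wrist view: lid disc centre near (318,88), tin rim near (308,218), platter at right (its near edge shows at x≈345).

```bash
cat >> m.py <<'E'
from scipy.optimize import least_squares
def fitR(f,pts,z,R):
    P=np.array([ray(f,*p,z)[:2] for p in pts]);
    r=least_squares(lambda c:np.hypot(*(P-c).T)-R,P.mean(0),loss='soft_l1',f_scale=.001)
    return r.x,np.sqrt(np.mean((np.hypot(*(P-r.x).T)-R)**2)),len(P)
def sil(f,u,v,r,smax=110):
    h=cv2.cvtColor(f['image'],cv2.COLOR_RGB2HSV);m=(h[...,1]<smax).astype(np.uint8)
    m=cv2.morphologyEx(m,cv2.MORPH_OPEN,np.ones((3,3)))
    w=np.zeros_like(m);cv2.circle(w,(int(u),int(v)),r,1,-1)
    c,_=cv2.findContours(m*w,0,1);return max(c,key=cv2.contourArea).reshape(-1,2)
E
python3 - <<'E'
from m import *
f=grab('wrist')
c=sil(f,308,212,52);print(cv2.boundingRect(c))
k=c[c[:,1]>212];print('tin wrist',fitR(f,k,.095,.058))
c=sil(f,318,88,48);print(cv2.boundingRect(c));print('lid wrist',fitR(f,c,.011,.06))
x=cen(hsv(f,(0,0,0),(180,255,60),320,88,13));print('knob',x,ray(f,x[0],x[1],.028))
t=grab('top');c=sil(t,201,225,29);k=c[(c[:,0]<200)|(c[:,1]>230)];print('tin top',fitR(t,k,.095,.058))
c=sil(t,139,219,28);print('lid top',fitR(t,c,.011,.06))
E
```

```text
(267, 169, 93, 87)
tin wrist (array([0.4326, 0.1248]), np.float64(0.008081869454454433), 197)
(279, 47, 78, 82)
lid wrist (array([0.4503, 0.3132]), np.float64(0.0004648532381836037), 223)Traceback (most recent call last):
  File "<stdin>", line 6, in <module>
  File "m.py", line 13, in cen
    def cen(m): M=cv2.moments(m,True);return M['m10']/M['m00'],M['m01']/M['m00'],M['m00']
                                             ~~~~~~~~^~~~~~~~~
ZeroDivisionError: float division by zero
```

send_rows --targets '[[[1,-15,3,10,0,0,0],[1,-27,5.5,30,0,0,0],[1,-27,5,40,0,0,0],[1,-17,3,40,0,0,0],[1,-10,2,40,0,0,0],[1,0,0,40,0,0,0],[1,0,0,35,0,0,0],[1,0,0,28,0,0,0],[1,0,0,18,0,0,0],[1,0,0,10,0,0,0]]]' --grip_force 20

```text
clock: 3.2
ee_pos: [0.374, 0.1254, 0.0586]
ee_rot: [[-0.002, 1.0, -0.003], [1.0, 0.002, -0.001], [-0.001, -0.003, -1.0]]
contact_force: [-0.4, -0.2, -0.0]
gripper_width: 0.0856
grip_force: 0.0
```

Run:
```python
from m import *
s=arm.sense();print(s['clock'],s['ee_pos'],s['contact_force'])
f=grab('wrist','w2.png');grab('scene','s2.png')
t=grab('top');c=sil(t,201,225,29);k=c[(c[:,1]<225)];print('tin top',fitR(t,k,.095,.058))
a=np.vstack([cv2.imread('pics/w2.png'),cv2.imread('pics/s2.png')[100:300]]);cv2.imwrite('pics/a2.png',a)
```

```text
3.2 [0.374  0.1254 0.0586] [-0.381  -0.1643 -0.0216]
tin top (array([0.4306, 0.1238]), np.float64(0.001188551944556256), 61)
```

View pics/a2.png

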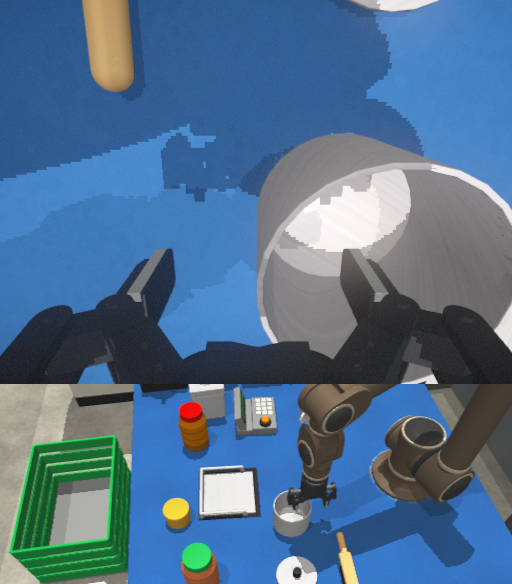

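The wall, at wrist x≈260, sits midway between the fingers at 165 and 345. I'll close on it.

send_rows --targets '[[[0.5,0,0,0,0,0,0],[0.3,0,0,0,0,0,0],[0.2,0,0,0,0,0,0],[0.1,0,0,0,0,0,0],[0.05,0,0,0,0,0,0],[0,0,0,0,0,0,0],[0,0,0,0,0,0,0],[0,0,0,0,0,0,0]]]' --grip_force 25

```text
clock: 4.15
ee_pos: [0.3756, 0.1246, 0.0605]
ee_rot: [[0.0, 1.0, 0.001], [1.0, -0.0, 0.0], [0.0, 0.001, -1.0]]
contact_force: [0.9, -0.3, 2.1]
gripper_width: 0.0024
grip_force: 25.6
```

Run:
```python
from m import *
s=arm.sense();print(s['clock'],s['ee_pos'],s['contact_force'],s['torque'],s['gripper_width'],s['grip_force'])
t=grab('top');c=sil(t,201,225,29);k=c[(c[:,1]<225)];print('tin top',fitR(t,k,.095,.058))
```

```text
4.15 [0.3756 0.1246 0.0605] [ 0.8914 -0.3169  2.054 ] [-0.0359 -0.2695 -0.0239] 0.0024281218836241054 25.637317299842834
tin top (array([0.4305, 0.1255]), np.float64(0.0011813950210653112), 61)
```

send_rows --targets '[[[0,-4,1,0,0,0,0],[0,-10,3,0,0,0,0],[0,-16,5,0,0,0,0],[0,-20,7,0,0,0,0],[0,-22,8,0,0,0,0],[0,-22,8,0,0,0,0],[0,-20,7,0,0,0,0],[0,-16,5,0,0,0,0],[0,-10,4,0,0,0,0],[0,-4,2,0,0,0,0]]]'

```text
clock: 5.2
ee_pos: [0.4254, -0.0201, 0.0605]
ee_rot: [[0.001, 1.0, -0.0], [1.0, -0.001, 0.001], [0.001, -0.0, -1.0]]
contact_force: [-2.0, 4.9, 6.0]
gripper_width: 0.0025
grip_force: 26.5
```

send_rows --targets '[[[0,0,4,0,0,0,0],[0,0,10,0,0,0,0],[0,0,16,0,0,0,0],[0,0,20,0,0,0,0],[0,0,20,0,0,0,0],[0,0,20,0,0,0,0],[0,0,16,0,0,0,0],[0,0,12,0,0,0,0],[0,0,5,0,0,0,0],[0,0,0,0,0,0,0]]]'

```text
clock: 6.2
ee_pos: [0.5489, -0.0196, 0.0605]
ee_rot: [[-0.0, 1.0, 0.0], [1.0, 0.0, -0.001], [-0.001, 0.0, -1.0]]
contact_force: [0.9, -0.3, 4.1]
gripper_width: 0.0026
grip_force: 26.2
```

Run:
```python
from m import *
s=arm.sense();print(s['clock'],s['ee_pos'],s['contact_force'],s['torque'],s['gripper_width'],s['grip_force'])
t=grab('top','t3.png');grab('wrist','w3.png')
a=cv2.imread('pics/t3.png')[115:225,200:310];a=cv2.resize(a,(500,500),interpolation=cv2.INTER_CUBIC)
b=cv2.resize(cv2.imread('pics/w3.png'),(300,225));p=np.zeros((500,800,3),np.uint8);p[:,:500]=a;p[:225,500:]=b;cv2.imwrite('pics/a3.png',p)
```

```text
6.2 [ 0.5489 -0.0196  0.0605] [ 0.8674 -0.3048  4.1224] [ 0.1598 -0.2959  0.0666] 0.002579629071853453 26.21183931827545
```

View pics/a3.png

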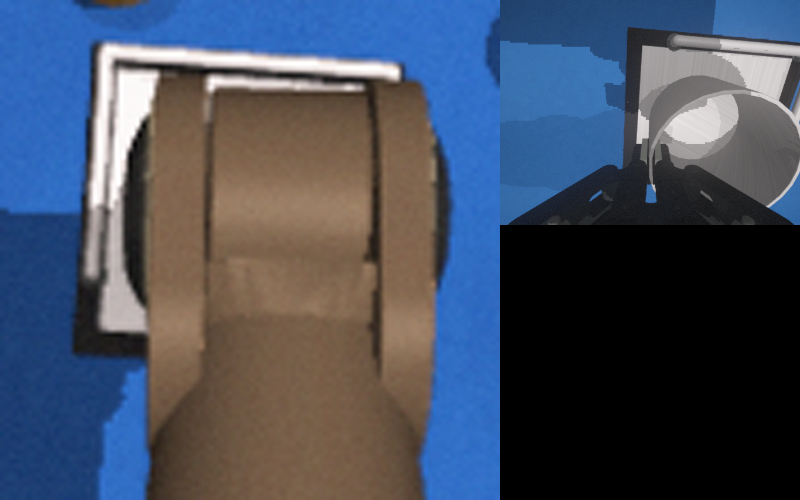

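send_rows --targets '[[[0,0,3,0,0,0,0],[0,0,5,0,0,0,0],[0,0,2,0,0,0,0],[0,0,0,0,0,0,0],[0.1,0,0,0,0,0,0],[0.3,0,0,0,0,0,0],[0.6,0,0,0,0,0,0],[0.6,0,0,0,0,0,0],[0.6,0,0,0,0,0,0]]]'

```text
clock: 7.2
ee_pos: [0.5582, -0.0194, 0.0601]
ee_rot: [[0.0, 1.0, -0.0], [1.0, -0.0, -0.0], [-0.0, -0.0, -1.0]]
contact_force: [-0.5, -0.4, 0.4]
gripper_width: 0.0514
grip_force: 0.0
```

send_rows --targets '[[[0.6,0,0,-5,0,0,0],[0.6,0,0,-20,0,0,0],[0.6,0,0,-30,0,0,0],[0.6,0,-5,-40,0,0,0],[0.6,20,-10,-40,0,0,0],[0.6,40,-14,-25,0,0,0],[0.6,45,-15,0,0,0,0],[0.6,45,-15,0,0,0,0],[0.6,45,-15,0,0,0,0],[0.6,45,-15,0,0,0,0]]]'

```text
clock: 8.2
ee_pos: [0.4685, 0.2222, 0.221]
ee_rot: [[0.0, 1.0, 0.001], [1.0, -0.0, 0.0], [0.0, 0.001, -1.0]]
contact_force: [0.7, 0.3, 0.0]
gripper_width: 0.0509
grip_force: 0.0
```

send_rows --targets '[[[0.6,40,-10,0,0,0,0],[0.6,30,-5,0,0,0,0],[0.6,15,-4,0,0,0,0],[0.6,8,0,0,0,0,0],[0.6,0,0,0,0,0,0]]]'

```text
clock: 8.7
ee_pos: [0.4504, 0.3138, 0.2203]
ee_rot: [[-0.001, 1.0, 0.0], [1.0, 0.001, -0.0], [-0.0, 0.0, -1.0]]
contact_force: [-0.2, 0.2, -0.3]
gripper_width: 0.0511
grip_force: 0.0
```

Run:
```python
from m import *
s=arm.sense();print(s['clock'],s['ee_pos'],s['contact_force'])
t=grab('top','t4.png');w=grab('wrist','w4.png')
a=cv2.imread('pics/t4.png')[115:225,200:310];a=cv2.resize(a,(500,500),interpolation=cv2.INTER_CUBIC)
b=cv2.resize(cv2.imread('pics/w4.png'),(300,225));p=np.zeros((500,800,3),np.uint8);p[:,:500]=a;p[:225,500:]=b;cv2.imwrite('pics/a4.png',p)
```

```text
8.7 [0.4504 0.3138 0.2203] [-0.2423  0.1977 -0.3299]
```

View pics/a4.png

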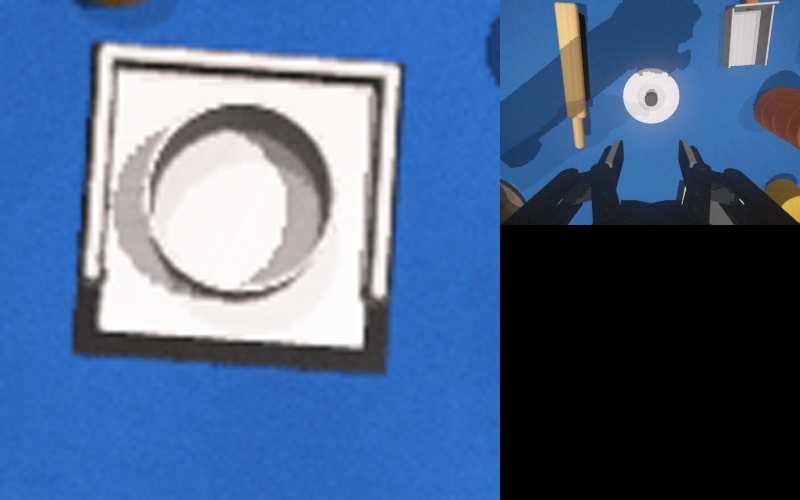

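The crop shows the tin mouth spanning 152–332 by 104–297, and the platter front corners at about (98,330) and (365,348). I'll compute the offset.

Run:
```python
from m import *
t=grab('top');k=110/500
I=lambda u,v:((u+.5)*k+200-.5,(v+.5)*k+115-.5)
# front edge of platter: refine via bright mask, per column lowest row
g=t['image'].min(2)
P=[]
for u in range(226,278):
    col=g[180:197,u].astype(float);i=np.where((col[:-1]>130)&(col[1:]<=130))[0]
    if len(i): j=i[-1];P.append(ray(t,u,180+j+(col[j]-130)/(col[j]-col[j+1]),0)[:2])
P=np.array(P);q=np.polyfit(P[:,1],P[:,0],1);print('front edge x=',q,'yaw deg',np.degrees(np.arctan(-q[0])))
a=ray(t,*I(98,330),0);b=ray(t,*I(365,348),0);print('corners',a,b,np.linalg.norm(a-b))
mid=(a+b)[:2]/2;d=(b-a)[:2];d/=np.linalg.norm(d);n=np.array([-d[1],d[0]]);mid[0]=np.polyval(q,mid[1]);C=mid+.085*n;print('centre',C)
# tin rim: dark inside mouth & bounds
for pts in ([(152,200),(332,195),(242,104),(240,297)],):
    W=np.array([ray(t,*I(*p),.095) for p in pts]);print(W, 'tin',W[:2].mean(0)[1],W[2:].mean(0)[0])
# rail inner faces at top height ~.024 : crop left inner edge, right inner edge at row 200
print(ray(t,*I(108,200),.024),ray(t,*I(372,200),.024),ray(t,*I(240,65),.024))
# wrist lid
w=grab('wrist');c=sil(w,257,165,52);print('lid wrist',fitR(w,c,.011,.06),cv2.boundingRect(c))
m=(w['image'].max(2)<90).astype(np.uint8)*255;z=np.zeros_like(m);cv2.circle(z,(257,169),18,255,-1);x=cen(m&z);print('knob',x,ray(w,x[0],x[1],.030))
# tin base: outer rim in wrist? skip
```

```text
front edge x= [0.0823 0.5311] yaw deg -4.70575338329234
corners [0.5375 0.0733 0.    ] [ 0.5233 -0.0996  0.    ] 0.173450319962537
centre [ 0.6147 -0.0202]
[[ 0.6089  0.0354  0.095 ]
 [ 0.6105 -0.0721  0.095 ]
 [ 0.6659 -0.0192  0.095 ]
 [ 0.5502 -0.0161  0.095 ]] tin -0.01832696078811768 0.6080260063181409
[0.6187 0.0647 0.024 ] [ 0.6166 -0.1035  0.024 ] [ 0.7044 -0.0207  0.024 ]
lid wrist (array([0.4503, 0.3133]), np.float64(0.0005168382514964357), 277) (209, 115, 98, 96)Traceback (most recent call last):
  File "<stdin>", line 20, in <module>
  File "m.py", line 13, in cen
    def cen(m): M=cv2.moments(m,True);return M['m10']/M['m00'],M['m01']/M['m00'],M['m00']
                                             ~~~~~~~~^~~~~~~~~
ZeroDivisionError: float division by zero
```

send_rows --targets '[[[0.6,-10,5,0,0,0,0],[0.6,-25,15,0,0,0,0],[0.6,-40,20,0,0,0,0],[0.6,-42,24,0,0,0,0],[0.6,-42,24,0,0,0,0],[0.6,-42,24,0,0,0,0],[0.6,-42,22,0,0,0,0],[0.6,-30,18,0,0,0,0],[0.6,-16,8,0,0,0,0],[0.6,-5,2,0,0,0,0]]]'

```text
clock: 9.9
ee_pos: [0.6126, 0.017, 0.2199]
ee_rot: [[0.003, 1.0, -0.001], [1.0, -0.003, -0.0], [-0.0, -0.001, -1.0]]
contact_force: [0.2, 0.2, 0.5]
gripper_width: 0.0513
grip_force: 0.0
```

send_rows --targets '[[[0.6,0,0,0,0,0,0],[0.6,0,0,0,0,0,0]]]'

```text
clock: 10.1
ee_pos: [0.6117, 0.0205, 0.2205]
ee_rot: [[-0.001, 1.0, -0.0], [1.0, 0.001, 0.0], [0.0, -0.0, -1.0]]
contact_force: [0.2, 0.8, -0.3]
gripper_width: 0.0508
grip_force: 0.0
```

Run:
```python
from m import *
s=arm.sense();print(s['clock'],s['ee_pos'])
w=grab('wrist','w5.png');cv2.imwrite('pics/a5.png',cv2.resize(cv2.imread('pics/w5.png'),(800,600),interpolation=cv2.INTER_CUBIC))
for p in([.6147,-.0202,0],[.6147,-.0184,.095]):print(proj(w,p))
```

```text
10.1 [0.6117 0.0205 0.2205]
(np.float64(260.0827147968315), np.float64(193.93697053030223))
(np.float64(260.9135857627981), np.float64(221.89434785253522))
```

View pics/a5.png

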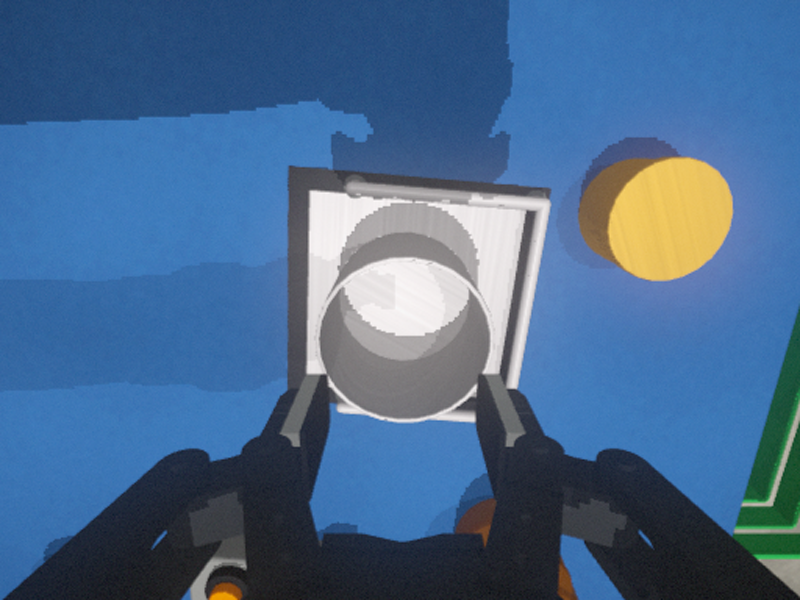

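The wrist view (800 scale) shows the rim spanning 319–493 by 257–421, the platter's front-left corner at (309,190), and its front edge running down to about (306,375). Nothing touches the rails.

Run:
```python
from m import *
w=grab('wrist');I=lambda u,v:((u+.5)*.64-.5,(v+.5)*.64-.5)
# rim outer: fit with extremes
pts=[(319,335),(493,335),(406,257),(406,421),(345,277),(466,277)]
print('tin rim',fitR(w,[I(*p) for p in pts],.095,.0575));print([np.round(ray(w,*I(*p),.095),4)[:2] for p in pts])
g=w['image'].min(2).astype(float);P=[]
for v in range(126,200,3):
    r=g[v,188:210];i=np.where((r[:-1]<100)&(r[1:]>=100))[0]
    if len(i): j=i[0];P.append(ray(w,188+j+(100-r[j])/(r[j+1]-r[j]),v,0)[:2])
P=np.array(P);q=np.polyfit(P[:,1],P[:,0],1);print('front edge',q,len(P),np.std(P[:,0]-np.polyval(q,P[:,1])))
c=ray(w,*I(309,190),0);print('corner',c)
th=np.arctan(q[0]);n=np.array([np.cos(th),-np.sin(th)]);e=np.array([np.sin(th),np.cos(th)])
print('centre from corner',c[:2]+.085*n-.085*e,' edge x at y=-.02',np.polyval(q,-.02)+.085)
print('tin base far left edge',ray(w,*I(345,277),0))
```

```text
tin rim (array([ 0.6132, -0.0158]), np.float64(0.0008401780710507814), 6)
[array([ 0.5575, -0.0098]), array([ 0.6694, -0.0097]), array([0.6133, 0.0413]), array([ 0.6137, -0.0735]), array([0.5757, 0.0287]), array([0.6503, 0.0288])]
front edge [0.0834 0.5305] 25 0.00018481483515978751
corner [0.5378 0.0736 0.    ]
centre from corner [ 0.6155 -0.0182]  edge x at y=-.02 0.6138133242470187
tin base far left edge [0.5633 0.0031 0.    ]
```

send_rows --targets '[[[0.6,10,-5,0,0,0,0],[0.6,25,-15,0,0,0,0],[0.6,40,-20,0,0,0,0],[0.6,42,-24,0,0,0,0],[0.6,42,-24,0,0,0,0],[0.6,42,-24,0,0,0,0],[0.6,42,-22,0,0,0,0],[0.6,30,-18,0,0,0,0],[0.6,15,-8,10,0,0,0],[0.6,5,-2,20,0,0,0]]]'

```text
clock: 11.2
ee_pos: [0.4486, 0.316, 0.1918]
ee_rot: [[-0.005, 1.0, 0.003], [1.0, 0.005, 0.003], [0.003, 0.003, -1.0]]
contact_force: [0.7, -0.2, -0.4]
gripper_width: 0.0514
grip_force: 0.0
```

send_rows --targets '[[[0.6,0,0,30,0,0,0],[0.6,0,0,35,0,0,0],[0.6,0,0,35,0,0,0],[0.6,0,0,30,0,0,0],[0.6,0,0,22,0,0,0],[0.6,0,0,14,0,0,0],[0.6,0,0,7,0,0,0],[0.6,0,0,2,0,0,0],[0.6,0,0,0,0,0,0]]]'

```text
clock: 12.1
ee_pos: [0.4501, 0.3132, 0.0158]
ee_rot: [[-0.001, 1.0, 0.001], [1.0, 0.001, 0.0], [0.0, 0.001, -1.0]]
contact_force: [0.7, -0.9, 0.1]
gripper_width: 0.051
grip_force: 0.0
```

Now I'll grip the knob and raise the lid a little.

send_rows --targets '[[[0.45,0,0,0,0,0,0],[0.35,0,0,0,0,0,0],[0.3,0,0,0,0,0,0],[0.2,0,0,0,0,0,0],[0.1,0,0,0,0,0,0],[0,0,0,0,0,0,0],[0,0,0,0,0,0,0],[0,0,0,0,0,0,0]]]' --grip_force 40

```text
clock: 12.9
ee_pos: [0.4508, 0.313, 0.0163]
ee_rot: [[0.0, 1.0, 0.001], [1.0, -0.0, 0.001], [0.001, 0.001, -1.0]]
contact_force: [-0.7, -0.6, 5.9]
gripper_width: 0.0243
grip_force: 39.2
```

send_rows --targets '[[[0,0,0,-5,0,0,0],[0,0,0,-15,0,0,0],[0,0,0,-25,0,0,0],[0,0,0,-30,0,0,0],[0,0,0,-35,0,0,0],[0,0,0,-35,0,0,0],[0,0,0,-30,0,0,0],[0,0,0,-15,0,0,0],[0,0,0,-10,0,0,0],[0,0,0,0,0,0,0]]]'

```text
clock: 13.9
ee_pos: [0.4506, 0.3128, 0.2163]
ee_rot: [[0.0, 1.0, 0.001], [1.0, -0.0, 0.001], [0.001, 0.001, -1.0]]
contact_force: [0.7, -0.3, -2.1]
gripper_width: 0.0247
grip_force: 39.4
```

Run:
```python
from m import *
s=arm.sense();print(s['clock'],s['ee_pos'],s['contact_force'],s['gripper_width'])
w=grab('wrist','w6.png')
p=s['ee_pos'];print(proj(w,p))
```

```text
13.9 [0.4506 0.3128 0.2163] [ 0.6603 -0.3124 -2.0764] 0.024727780058444723
(np.float64(258.42509849887216), np.float64(249.43021006698316))
```

View pics/w6.png

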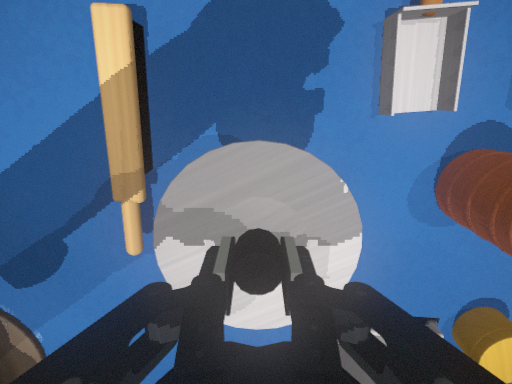

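The lid is held level. Its disc spans x 153–362, and the knob is centred at (258,262). I'll check the disc centre against the TCP.

Run:
```python
from m import *
w=grab('wrist');s=arm.sense();c=sil(w,258,234,112);k=c[(c[:,1]<270)]
for z in(.206,.211,.216):print(z,fitR(w,k,z,.06),s['ee_pos'])
```

```text
0.206 (array([0.4496, 0.3122]), np.float64(0.0009178879600439436), 353) [0.45   0.3124 0.2143]
0.211 (array([0.4496, 0.3125]), np.float64(0.00039531492214694557), 353) [0.45   0.3124 0.2143]
0.216 (array([0.4496, 0.3128]), np.float64(0.001475749863301117), 353) [0.45   0.3124 0.2143]
```

send_rows --targets '[[[0,-8,4,0,0,0,0],[0,-20,10,0,0,0,0],[0,-30,15,0,0,0,0],[0,-38,19,0,0,0,0],[0,-40,20,0,0,0,0],[0,-40,20,0,0,0,0],[0,-40,20,0,0,0,0],[0,-38,19,0,0,0,0],[0,-32,15,0,0,0,0],[0,-22,11,0,0,0,0]]]'

```text
clock: 15.0
ee_pos: [0.6035, 0.0015, 0.2138]
ee_rot: [[0.002, 1.0, -0.002], [1.0, -0.002, -0.001], [-0.001, -0.002, -1.0]]
contact_force: [0.2, 0.4, -1.2]
gripper_width: 0.024
grip_force: 39.4
```

send_rows --targets '[[[0,-14,7,0,0,0,0],[0,-7,3.5,5,0,0,0],[0,0,0,15,0,0,0],[0,0,0,20,0,0,0],[0,0,0,20,0,0,0],[0,0,0,15,0,0,0],[0,0,0,7,0,0,0],[0,0,0,0,0,0,0],[0,0,0,0,0,0,0]]]'

```text
clock: 15.9
ee_pos: [0.6139, -0.016, 0.1338]
ee_rot: [[-0.001, 1.0, 0.0], [1.0, 0.001, 0.0], [0.0, 0.0, -1.0]]
contact_force: [0.6, 0.0, -1.3]
gripper_width: 0.0246
grip_force: 39.5
```

Run:
```python
from m import *
s=arm.sense();print(s['clock'],s['ee_pos'],s['contact_force'],s['torque'])
```

```text
15.9 [ 0.6139 -0.016   0.1338] [ 0.5912  0.0031 -1.3429] [ 0.0024 -0.0167 -0.0035]
```

send_rows --targets '[[[0,0,0,6,0,0,0],[0,0,0,7,0,0,0],[0,0,0,5,0,0,0],[0,0,0,3,0,0,0],[0,0,0,2,0,0,0],[0,0,0,1,0,0,0],[0,0,0,1,0,0,0],[0,0,0,0,0,0,0]]]'

```text
clock: 16.7
ee_pos: [0.6138, -0.0164, 0.1083]
ee_rot: [[0.0, 1.0, 0.0], [1.0, -0.0, -0.0], [-0.0, 0.0, -1.0]]
contact_force: [0.3, -0.4, -0.8]
gripper_width: 0.0245
grip_force: 39.5
```

send_rows --targets '[[[0,0,0,1,0,0,0],[0,0,0,1,0,0,0],[0,0,0,0,0,0,0]]]'

```text
clock: 17.0
ee_pos: [0.6137, -0.0164, 0.1062]
ee_rot: [[0.0, 1.0, -0.0], [1.0, -0.0, 0.0], [0.0, -0.0, -1.0]]
contact_force: [0.2, 0.2, -0.8]
gripper_width: 0.0244
grip_force: 39.5
```

Run:
```python
from m import *
s=arm.sense();print(s['clock'],s['ee_pos'],s['contact_force'],s['torque'])
```

```text
17.0 [ 0.6137 -0.0164  0.1062] [ 0.1609  0.1727 -0.7531] [ 0.028   0.0613 -0.0092]
```

send_rows --targets '[[[0,0,0,1,0,0,0],[0,0,0,1,0,0,0],[0,0,0,0.5,0,0,0],[0,0,0,0,0,0,0]]]'

```text
clock: 17.4
ee_pos: [0.6137, -0.0164, 0.1036]
ee_rot: [[-0.0, 1.0, -0.0], [1.0, 0.0, 0.0], [0.0, -0.0, -1.0]]
contact_force: [-0.3, 0.3, -0.6]
gripper_width: 0.025
grip_force: 39.3
```

send_rows --targets '[[[0,0,0,0.5,0,0,0],[0,0,0,0,0,0,0]]]'

```text
clock: 17.6
ee_pos: [0.6138, -0.0164, 0.1034]
ee_rot: [[0.0, 1.0, 0.0], [1.0, -0.0, 0.0], [0.0, 0.0, -1.0]]
contact_force: [0.5, -0.0, -1.5]
gripper_width: 0.0242
grip_force: 39.3
```

send_rows --targets '[[[0,0,0,0.5,0,0,0],[0,0,0,0.3,0,0,0],[0,0,0,0,0,0,0]]]'

```text
clock: 17.9
ee_pos: [0.6139, -0.0164, 0.1033]
ee_rot: [[0.0, 1.0, 0.001], [1.0, -0.0, -0.0], [-0.0, 0.001, -1.0]]
contact_force: [-2.2, 0.3, 5.1]
gripper_width: 0.0243
grip_force: 39.9
```

Contact at z=0.1033, exactly the seated height. I'll release and lift straight up.

send_rows --targets '[[[0.29,0,0,0,0,0,0],[0.35,0,0,0,0,0,0],[0.5,0,0,0,0,0,0],[0.7,0,0,0,0,0,0],[0.7,0,0,0,0,0,0],[0.7,0,0,-4,0,0,0],[0.7,0,0,-12,0,0,0],[0.7,0,0,-20,0,0,0],[0.7,0,0,-30,0,0,0],[0.7,0,0,-30,0,0,0]]]'

```text
clock: 18.9
ee_pos: [0.6136, -0.0164, 0.2003]
ee_rot: [[0.0, 1.0, 0.0], [1.0, -0.0, 0.0], [0.0, 0.0, -1.0]]
contact_force: [0.4, 0.4, 0.4]
gripper_width: 0.0597
grip_force: 0.0
```

send_rows --targets '[[[0.7,0,0,-20,0,0,0],[0.5,15,0,-10,0,0,0],[0.2,20,0,0,0,0,0],[0,20,0,0,0,0,0],[0,10,0,0,0,0,0],[0,0,0,0,0,0,0]]]'

```text
clock: 19.5
ee_pos: [0.6136, 0.0502, 0.2283]
ee_rot: [[-0.002, 1.0, -0.0], [1.0, 0.002, 0.0], [0.0, -0.0, -1.0]]
contact_force: [-0.4, -1.0, -0.5]
gripper_width: -0.0004
grip_force: 0.0
```

Run:
```python
from m import *
s=arm.sense();print(s['clock'],s['ee_pos'],s['contact_force'])
w=grab('wrist','w7.png');cv2.imwrite('pics/a7.png',cv2.resize(cv2.imread('pics/w7.png'),(800,600),interpolation=cv2.INTER_CUBIC))
```

```text
19.5 [0.6136 0.0502 0.2283] [-0.4184 -0.987  -0.465 ]
```

View pics/a7.png

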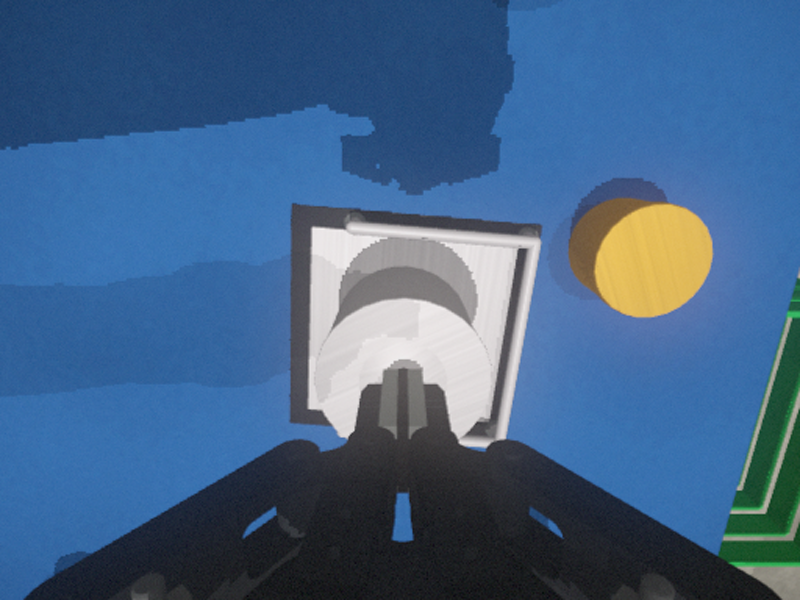

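The wrist picture shows the lid level on the tin, disc spanning about 315–493, clear of the rails. Next I'll go to the tare key.

send_rows --targets '[[[0,-10,-6,0,0,0,0],[0,-25,-14,0,0,0,0],[0,-38,-20,0,0,0,0],[0,-42,-24,0,0,0,0],[0,-42,-24,0,0,0,0],[0,-42,-24,0,0,0,0],[0,-40,-23,0,0,0,0],[0,-30,-18,0,0,0,0],[0,-16,-9,0,0,0,0],[0,-5,-3,0,0,0,0]]]'

```text
clock: 20.55
ee_pos: [0.4467, -0.2438, 0.2287]
ee_rot: [[0.005, 1.0, -0.0], [1.0, -0.005, -0.001], [-0.001, -0.0, -1.0]]
contact_force: [0.7, -0.5, -0.4]
gripper_width: -0.0001
grip_force: 0.0
```

send_rows --targets '[[[0,0,0,0,0,0,0],[0,0,0,0,0,0,0]]]'

```text
clock: 20.75
ee_pos: [0.4488, -0.2411, 0.2285]
ee_rot: [[0.0, 1.0, 0.0], [1.0, -0.0, 0.0], [0.0, 0.0, -1.0]]
contact_force: [-0.2, -0.3, 0.8]
gripper_width: -0.0
grip_force: 0.0
```

Run:
```python
from m import *
s=arm.sense();print(s['clock'],s['ee_pos'])
w=grab('wrist','w8.png');t=grab('top')
u,v=map(int,proj(w,[.449,-.289,.056]));m=hsv(w,(8,130,90),(28,255,255),u,v,45)
x=cen(m);print((u,v),x,'key',ray(w,x[0],x[1],.056))
c=max(cv2.findContours(m,0,1)[0],key=cv2.contourArea).reshape(-1,2);print(cv2.boundingRect(c),fitR(w,c,.056,.014))
h=cv2.cvtColor(t['image'],cv2.COLOR_RGB2HSV)
# lid on tin, top view: disc top at z=.098
c=sil(t,253,159,24,60);print('lid top',cv2.boundingRect(c))
cv2.imwrite('pics/a8.png',np.hstack([w['image'][...,::-1][:,:,:],cv2.resize(t['image'][115:225,200:310][...,::-1],(284,384))]))
```

```text
20.75 [ 0.4488 -0.2411  0.2285]
(258, 212) (256.2505747126437, 212.88505747126436, 435.0) key [ 0.4469 -0.2894  0.056 ]
(245, 201, 23, 24) (array([ 0.4469, -0.2896]), np.float64(0.000616827635531602), 66)
lid top (229, 135, 49, 49)
```

View pics/a8.png

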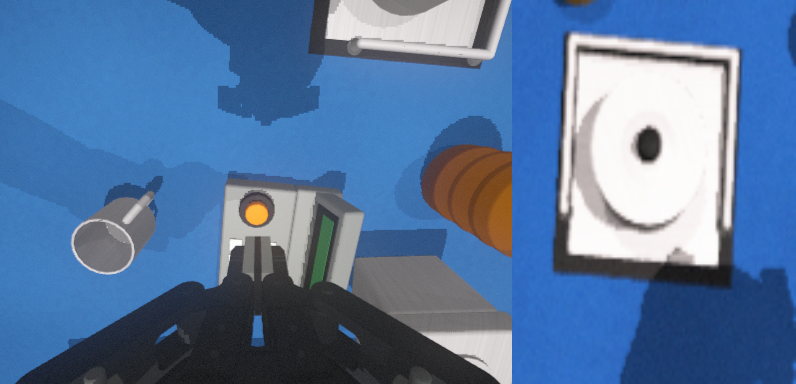

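Wrist view: the orange key at (256,213) gives (0.447,-0.290), which agrees with the top camera. The top crop shows the lid concentric on the tin. I'll descend above the key.

send_rows --targets '[[[0,-10,0,0,0,0,0],[0,-20,-1,5,0,0,0],[0,-14,-1,20,0,0,0],[0,-5,0,30,0,0,0],[0,0,0,35,0,0,0],[0,0,0,30,0,0,0],[0,0,0,25,0,0,0],[0,0,0,14,0,0,0],[0,0,0,7,0,0,0],[0,0,0,0,0,0,0]]]'

```text
clock: 21.85
ee_pos: [0.4466, -0.2901, 0.0617]
ee_rot: [[-0.001, 1.0, -0.001], [1.0, 0.001, 0.001], [0.001, -0.001, -1.0]]
contact_force: [-0.1, -1.0, -0.4]
gripper_width: 0.0001
grip_force: 0.0
```

send_rows --targets '[[[0,0,0,2,0,0,0],[0,0,0,2,0,0,0],[0,0,0,2,0,0,0],[0,0,0,2,0,0,0],[0,0,0,2,0,0,0],[0,0,0,0,0,0,0]]]'

```text
clock: 22.45
ee_pos: [0.4472, -0.2906, 0.0528]
ee_rot: [[-0.0, 1.0, 0.001], [1.0, 0.0, -0.001], [-0.001, 0.001, -1.0]]
contact_force: [-0.6, -0.8, 4.2]
gripper_width: -0.0001
grip_force: 1.6
```

send_rows --targets '[[[0,0,0,1,0,0,0],[0,0,0,1,0,0,0],[0,0,0,1,0,0,0],[0,0,0,0.5,0,0,0],[0,0,0,0,0,0,0]]]'

```text
clock: 22.95
ee_pos: [0.4472, -0.2906, 0.05]
ee_rot: [[0.0, 1.0, 0.001], [1.0, -0.0, -0.001], [-0.001, 0.001, -1.0]]
contact_force: [-0.5, 0.6, 9.7]
gripper_width: -0.0002
grip_force: 4.8
```

send_rows --targets '[[[0,0,0,0.5,0,0,0],[0,0,0,0,0,0,0],[0,0,0,0,0,0,0]]]'

```text
clock: 23.25
ee_pos: [0.4472, -0.2906, 0.0499]
ee_rot: [[-0.0, 1.0, 0.001], [1.0, 0.0, -0.001], [-0.001, 0.001, -1.0]]
contact_force: [-1.2, 1.3, 13.0]
gripper_width: 0.0002
grip_force: 6.4
```

send_rows --targets '[[[0,0,0,-3,0,0,0],[0,0,0,-5,0,0,0],[0,0,0,-15,0,0,0],[0,0,0,-30,0,0,0],[0,0,-10,-40,0,0,0],[0,10,-30,-40,0,0,0],[0,20,-30,-20,0,0,0],[0,20,-30,0,0,0,0],[0,10,-10,0,0,0,0],[0,0,0,0,0,0,0]]]'

```text
clock: 24.25
ee_pos: [0.3361, -0.2295, 0.2006]
ee_rot: [[-0.0, 1.0, -0.0], [1.0, 0.0, 0.0], [0.0, -0.0, -1.0]]
contact_force: [-0.3, -0.7, 0.4]
gripper_width: -0.0003
grip_force: 0.0
```

Run:
```python
from m import *
s=arm.sense();print(s['clock'],s['ee_pos'],s['contact_force'])
t=grab('top');grab('scene','s9.png');a=t['image'][115:225,200:310][...,::-1];cv2.imwrite('pics/a9.png',np.hstack([cv2.resize(t['image'][100:300,100:420][...,::-1],(480,300)),cv2.resize(cv2.imread('pics/s9.png')[100:300,150:350],(300,300))]))
x=cen(hsv(t,(0,0,0),(180,255,70),253,157,6));print('knob',x,ray(t,x[0],x[1],.12))
```

```text
24.25 [ 0.3361 -0.2295  0.2006] [-0.2566 -0.6776  0.3604]
knob (252.40322580645162, 156.11290322580646, 62.0) [ 0.6115 -0.0163  0.12  ]
```

View pics/a9.png

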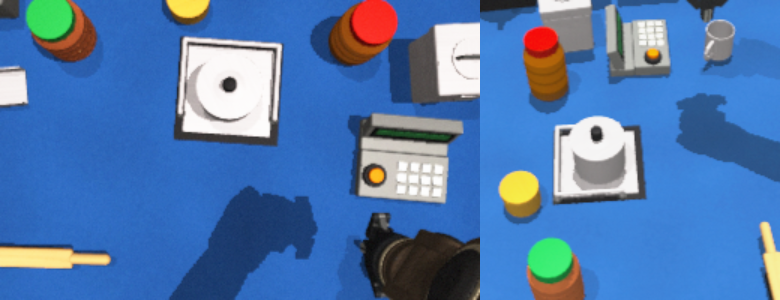

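The tin stands central with its lid level, about 3 mm from the platter centre by measurement. The key is up, the bystanders are unmoved, and the robot is clear.

```bash
python3 -c "
from cell import arm
print(arm.close_job())"
```

```text
the job is handed in; nothing more can be done
None
```

The job is handed in at about 24 s of the 72 s: the tin stands about 3 mm from platter centre by camera, clear of the rails, its lid is fully down and level, the tare key was pressed to its stop (13 N) and released, and no other goods were touched.

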